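# Stroke-check a rebuilt brake master cylinder and cap it

### The arm

A 6-joint arm with a two-finger parallel gripper is mounted at the origin on the work surface. World frame = base frame: x ahead of the robot, y to its left, z up, the work surface at z = 0. Lengths are in m, angles in rad, forces in N, time in s.
With the tool pointing down it reaches from about 0.3 to 0.775 m from the base axis. Payload 14.6 kg.
Tool frame: the origin (TCP) lies at the very end of the fingers, on their centre line; the grasp point (between the pads) lies 19 mm behind it; z points along the fingers, x is the direction in which the jaws open and shut, and the axes are right-handed (so a half turn about z gives the same grasp; the last joint's range is limited). The gripper opens to 94 mm and grips with 3 to 60 N. Pads are 16 mm wide; open, the fingers measure 119 mm over their backs; the gripper's body (75 mm by 177 mm) begins 78 mm behind the grasp point.
Start: joints at [1.245, 0.3, 1.521, -0, 1.321, -0.067], TCP at [0.141, 0.532, 0.205] pointing down, gripper open.
Joint ranges: [-3.03, 3.03], [-0.79, 2.21], [0.23, 2.52], [-1.04, 4.18], [0, 3.07], [-2.55, 2.55]. Speed limits (rad/s): [2.22, 2.22, 2.57, 3.14, 3.14, 3.14].

### API

Orientations are given as [roll, pitch, yaw] about the fixed x, y, z axes, in that order (R = Rz(yaw) Ry(pitch) Rx(roll)).
In Python, from station import ctrl gives the robot as it stands.
- The arm moves only by the shell command python3 -m inch 'ROWS' [FORCE]. ROWS is JSON, one flat list of numbers, 7 for each row, row after row: the shift along the tool's x, y, z in cm, then the turn, a rotation vector about the tool's x, y, z in rad, then the opening, from 0 (shut) to 1 (fully open). In form: [tx, ty, tz, wx, wy, wz, claw, tx, ty, tz, wx, wy, wz, claw, ...]. A call has 1 to 20 rows; each row shifts and turns the commanded pose from where the row before left it, along the tool's axes as they then stand; what a row does not reach is not made up. A row lasts 1/8 s, in which the tool goes at most 62.5 mm and 10.7 degrees, less where a joint would pass 70% of its speed; a pose out of reach is approached as far as the arm can. A call is refused whole if a number of a shift passes 6.25 or a number of a turn 0.188, either way. A call with a gripper value outside its range is refused whole. The fingers move at their own pace and stop on an object; FORCE is the grip in N (left out, the last holds). Time passes only in rows, so rows that do not move let the fingers close. It gives the time, the measured TCP pose, the force and the opening at its end, in the units of the state.
- ctrl.get_obs(): the state, without advancing time (a new reading comes with each control period).
- ctrl.camera(name): name is "side" or "top" or "wrist"; returns (picture, depth): 480x640x3 uint8, red, green, blue; 480x640 float32, m along the optical axis (not along the pixel's ray), 0 where there is no reading.
- ctrl.camera_params(name): a dict with "vertical_fov" (degrees; the focal length in pixels is half the picture's height over the tangent of half this angle, whatever the lens; pixels are square), "cx", "cy" (the principal point, pixels), "distortion" ([k1, k2, p1, p2, k3] as OpenCV has them; the pictures are not rectified), "camera_from_world" (4x4, takes a point from world to camera coordinates); the wrist camera has in their place "mount" (4x4, takes a point from camera to tool coordinates, whose origin is the TCP and whose axes are the tool frame's). Camera axes: x right, y down, z forward; pixel columns grow to the right and rows downward; lengths in m; the calibration is good to about 2 mm. A picture is of the moment at which its call begins: read the wrist's pose just before it. camera_params takes no time and is no camera call.
- ctrl.hand_in(): hands the job in, once; it reports no verdict.
Trained networks look in the newest picture that a camera, given by its name, has taken for a name from the list of things; names that differ only in an ending like _2 or _b are one class to them, and where a whole thing is asked for, a point or a joint stands for the part that bears it (a point fixed in the world has none). Each returns a list of dicts, best first, with "score" (0 to 1); they miss things now and then, are a little off and sometimes report something else, mostly with a low value. They report only what shows in the picture. A call takes as long as a camera call. They do not tell look-alikes from the thing itself.
- ctrl.spot_in(camera, label): "bbox" ([centre column, centre row, width, height] in pixels, round what is visible of it).
- ctrl.place_of(camera, label): "centre" ([column, row] in pixels: a listed point, or the origin of a listed thing).
The state is a dict: "time_s": time; "qpos": joint angles; "joint_vel": joint speeds; "tau": joint torques, N m; "ee_pos": TCP position; "eef_rot": TCP orientation; "force": force on the tool from outside, world axes, zero at the start; "moment": the same for the moment, N m; "grip_width": finger opening in m.
Only numpy, scipy, OpenCV 4.12 (cv2) and the standard library are available. Lean on these libraries where they do the work, as an engineer would, in place of code of your own. Each camera call takes 0.05 s, during which the arm holds its last target. There are 200 camera calls.

### The job

Check the rebuilt brake master cylinder clamped upright in the vice: press its spring piston straight down slowly (about two seconds each way) until it is fully home against its stop, hold it there for two seconds, then let it come back out slowly under your hand, never letting it snap. Then put the dust cap, mouth down, over the piston so that it sits squarely down on the flange, let go of it, and leave the other things on the bench where they are.

Things in the scene. Friction and masses are not known exactly. Their poses are not given: they have to be found in the camera images.
- piston_nose (a point): Centre of the flat top of the steel piston nose that sticks up out of the cylinder; moves with the piston. The nose is 24 mm across, its axis vertical. At rest it stands 47 mm above flange_face (35 mm above the end of the spigot round it); at its stop it still stands 7 mm above the spigot.
- piston (a joint): Stroke of the piston in m: 0 = fully out (rest), 0.028 = fully home against its stop. A return spring pushes it out: about 5 N to start it, about 13 N at the stop, beyond which it is solid; it must be kept pushed down during the hold, since the spring pushes back all the time and an arm that eases off by 2 mm has left the stop. Left free when pressed it snaps back out much too fast.
- cylinder: Aluminium brake master cylinder, clamped upright and fixed in the vice, piston end up. Origin: centre of its bottom end, z up. Barrel 38 mm thick; flange 122 to 134 mm above the origin: a disc 74 mm across with two ears along its own x (138 mm over both ears); two reservoir ports stick out along its own +y below the flange. How high it sits in the jaws varies.
- flange_face (a point): Point on the cylinder's axis at the height of the flange's flat upper face, where the cap's rim must rest. A spigot 46 mm across stands 12 mm high round the axis; the piston comes out of it.
- cap: Black plastic dust cap, a round cup standing mouth down: 60 mm outside diameter, 58 mm tall, inside 54 mm across and 54 mm deep, 35 to 70 g. Origin: centre of its rim (the open lower end), z up towards its closed top. It starts on the bench, left or right of the vice.
- vice: Grey drill-press vice bolted to the bench, 110 mm wide (162 mm over the bolt lugs), jaws 76 mm high; origin at its underside below the cylinder's axis; from 152 mm on its -x side (screw and cross handle) to 100 mm on its +x side.
- pot: Clear plastic pot of bolts, mouth up, 90 mm across, 95 mm tall; origin at the centre of its underside. Leave alone.
- gear: Loose steel gear lying flat, 108 mm across, 40 mm high at its hub; origin at the centre of its underside. Leave alone.
- reservoir: White plastic brake-fluid reservoir, 125 x 56 x 69 mm, with a black cap; origin at the centre of its underside. Leave alone.
- spanner: Steel spanner lying flat, 190 mm long along its own x. Leave alone.
- screwdriver: Screwdriver with a black handle lying flat, 200 mm long along its own x. Leave alone.
Mind the look-alikes: they are no part of the job. Several things look just like the cap: the one meant starts farthest to the robot's left.

How it is judged:
On the way, in this order (a step that is already met when the one before it is completed fails the run):
1. the piston is pressed home (within 2 mm of its stop) and held there for at least 1.5 s (value of joint piston above 0.026 m), for 1.5 s.
2. the piston is let back fully out (within 2 mm) (value of joint piston below 0.002 m), for 0.2 s.
At the end, for the whole second after the job is handed in: The piston is back out (within 2 mm) and the cap stands mouth down over it at rest, its rim on the flange face (within 3 mm in height, 7 mm sideways, 0.06 rad of tilt) (value of joint piston below 0.002 m and horizontal distance between cap and flange_face below 0.007 m and z of cap in the frame of flange_face between -0.003 and 0.003 m and angle between cap's own z axis and vertical below 0.06 rad and linear speed of cap below 0.02 m/s); the robot touches nothing.
It fails at once if the piston is driven in or let out faster than 0.1 m/s (rammed, or allowed to snap back) (velocity of joint piston above 0.1 m/s or velocity of joint piston below -0.1 m/s).
It fails at once if a bystander (pot, gear, reservoir, spanner, screwdriver) is moved by more than 25 mm (distance of any of pot, gear, reservoir, spanner, screwdriver from where it was at the start of the episode above 0.025 m).
It also fails if it takes over 64 s, if anything falls off the work surface, if the arm or the gripper's body presses on something with over 40 N, if the wrist force passes 120 N, or if a joint passes its speed limit or range.

## Working session

There is one attempt and no reset: what is moved stays moved. The work goes in short steps, Python scripts to look and compute and a shell command to move; the robot and the scene stay as the last step left them, time stands still between calls to the robot, and variables do not carry over. Pictures are saved under pics/ and viewed, about 8 in all and at most 12, crops included, and the job is handed in when it is done.

```bash
ls; mkdir -p pics; cat > h.py <<'E'
import numpy as np, cv2
from scipy.spatial.transform import Rotation as Ro
from station import ctrl
def cam(n):
    o=ctrl.get_obs(); im,d=ctrl.camera(n); p=ctrl.camera_params(n)
    f=240/np.tan(np.radians(p["vertical_fov"])/2)
    K=np.array([[f,0,p["cx"]],[0,f,p["cy"]],[0,0,1.]]); D=np.array(p["distortion"],float)
    if "mount" in p:
        T=np.eye(4);T[:3,:3]=Ro.from_euler('xyz',o["eef_rot"]).as_matrix();T[:3,3]=o["ee_pos"]; W=T@np.array(p["mount"])
    else: W=np.linalg.inv(np.array(p["camera_from_world"]))
    return im,d,K,D,W
def ray(px,K,D):
    u=cv2.undistortPoints(np.array(px,float).reshape(-1,1,2),K,D).reshape(-1,2)
    return np.c_[u,np.ones(len(u))]
def atz(px,z,K,D,W):
    r=ray(px,K,D)@W[:3,:3].T; return W[:3,3]+r*((z-W[2,3])/r[:,2])[:,None]
def cloud(d,K,D,W):
    v,u=np.mgrid[0:480,0:640]; r=ray(np.c_[u.ravel(),v.ravel()],K,D)
    P=(r*d.reshape(-1,1))@W[:3,:3].T+W[:3,3]; P[d.ravel()==0]=np.nan
    return P.reshape(480,640,3)
def save(n,im): cv2.imwrite(f"pics/{n}.png",im[:,:,::-1])
E
python3 - <<'E'
from h import *
print(ctrl.get_obs())
for n in("top","side"):
    im,d,K,D,W=cam(n); save(n+"0",im); P=cloud(d,K,D,W)
    print(n,W[:3,3],W[:3,2])
    for l in("cap","piston_nose","flange_face","cylinder","vice","pot","reservoir","gear"):
        for r in ctrl.place_of(n,l)[:4]:
            c,rr=r["centre"]; q=P[int(np.clip(rr,0,479)),int(np.clip(c,0,639))]
            print(l,round(r["score"],2),np.round([c,rr]),np.round(q,3))
E
```

```text
pics
{'time_s': 0.0, 'qpos': array([ 1.24542798e+00,  3.00489735e-01,  1.52162993e+00,  1.34184989e-05,
        1.32068776e+00, -6.65806791e-02]), 'joint_vel': array([ 3.99144701e-04, -1.48156059e-05, -3.73972014e-04, -1.65750533e-03,
       -1.55035506e-03, -8.23999379e-04]), 'tau': array([-7.92906267e-04, -5.31806481e+01, -3.52734804e+01,  7.08226603e-02,
        2.43505149e-02, -1.13238042e-05]), 'ee_pos': array([0.14064912, 0.53142203, 0.20485545]), 'eef_rot': array([-3.14149887e+00,  1.21121035e-03,  1.31200539e+00]), 'force': array([0.64238957, 0.23176682, 0.04383993]), 'moment': array([-0.03111855, -0.02385079,  0.02034713]), 'grip_width': 0.09432212217879285}
top [ 0.43751656 -0.01293631  1.17357584] [ 0.10293295  0.00988243 -0.9946392 ]
cap 0.69 [342. 325.] [ 0.376 -0.047  0.057]
cap 0.68 [270. 163.] [0.734 0.11  0.06 ]
cap 0.56 [197. 281.] [0.475 0.268 0.053]
piston_nose 0.5 [284. 236.] [0.553 0.064 0.212]
flange_face 0.91 [286. 242.] [0.54  0.061 0.211]
cylinder 0.83 [289. 248.] [0.532 0.056 0.193]
vice 0.73 [294. 249.] [0.529 0.048 0.181]
vice 0.72 [209. 177.] [0.707 0.25  0.041]
pot 0.57 [285. 242.] [0.542 0.063 0.209]
reservoir 0.57 [422. 190.] [ 0.671 -0.225  0.053]
gear 0.68 [212. 177.] [0.707 0.241 0.039]
side [ 0.1205831  -0.39001061  0.64713214] [ 0.55109438  0.51748611 -0.65460149]
cap 0.8 [349. 223.] [0.722 0.101 0.023]
piston_nose 0.6 [305. 192.] [0.548 0.06  0.215]
piston_nose 0.47 [300. 214.] [0.528 0.055 0.18 ]
flange_face 0.73 [301. 214.] [0.534 0.056 0.178]
cylinder 0.7 [303. 268.] [0.51  0.028 0.08 ]
vice 0.87 [308. 278.] [0.509 0.017 0.059]
pot 0.7 [443. 404.] [ 0.465 -0.308  0.069]
reservoir 0.93 [468. 322.] [ 0.629 -0.255  0.065]
gear 0.64 [302. 202.] [0.534 0.053 0.206]
```

View pics/top0.png

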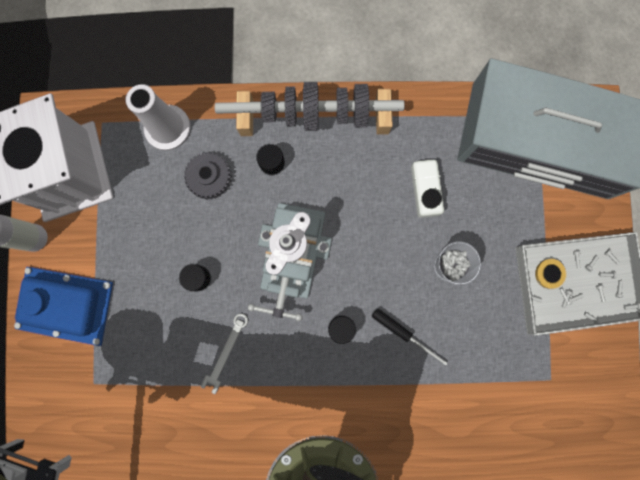

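View pics/side0.png

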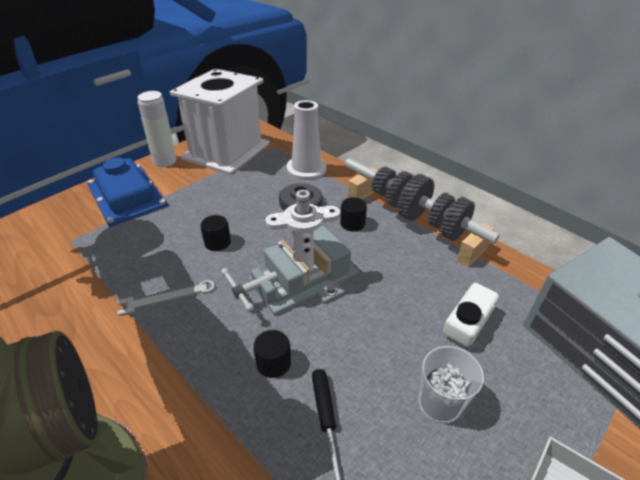

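```bash
python3 - <<'E'
from h import *
im,d,K,D,W=cam("top"); P=cloud(d,K,D,W)
F=P.reshape(-1,3)
def near(c,r,z0,z1):
    m=(np.hypot(F[:,0]-c[0],F[:,1]-c[1])<r)&(F[:,2]>z0)&(F[:,2]<z1); return F[m]
for c in((.475,.268),(.54,.058),(.376,-.047),(.734,.11)):
    q=near(c,.06,.04,.3); print(c,len(q),np.histogram(q[:,2],bins=np.arange(.04,.25,.01))[0])
q=near((.475,.268),.05,.05,.07);print('cap',q.mean(0),q.min(0),q.max(0))
q=near((.55,.06),.03,.2,.25);print('nose',len(q),np.median(q,0),q.min(0),q.max(0))
q=near((.55,.06),.08,.15,.185);print('flange',len(q),np.median(q,0),q.min(0),q.max(0))
E
```

```text
(0.475, 0.268) 631 [ 28 541  62   0   0   0   0   0   0   0   0   0   0   0   0   0   0   0
   0   0]
(0.54, 0.058) 2192 [   3   10   21  607   28    0    0    0    0    0    0    8 1076  274
   29    2   24  110    0    0]
(0.376, -0.047) 634 [ 18 565  51   0   0   0   0   0   0   0   0   0   0   0   0   0   0   0
   0   0]
(0.734, 0.11) 597 [ 37 530  30   0   0   0   0   0   0   0   0   0   0   0   0   0   0   0
   0   0]
cap [0.48210131 0.27764851 0.05714428] [0.4534469  0.2483495  0.05001787] [0.51047243 0.30838152 0.06357149]
nose 134 [0.54162722 0.0607081  0.21191001] [0.53052611 0.04954584 0.20166768] [0.55318112 0.07225791 0.21671044]
flange 1488 [0.53902167 0.05950659 0.16562481] [0.48201809 0.01875504 0.15304075] [0.60217488 0.10395698 0.18428151]
```

The wanted cap is the one at top px (195,278), at about (0.482, 0.278). The piston nose shows at top px (287,240), at about (0.542, 0.061, 0.212). The side view agrees, and the route is clear. I'll rise, shut the fingers and go over to the nose.

```bash
python3 -m inch '[0,0,-4,0,0,0,0, 0,0,-5,0,0,0,0, -2.5,3.6,-3,0,0,0,0, -2.5,3.6,0,0,0,0,0, -2.5,3.6,0,0,0,0,0, -2.5,3.6,0,0,0,0,0, -2.5,3.6,0,0,0,0,0, -2.5,3.6,0,0,0,0,0, -2.5,3.6,0,0,0,0,0, -2.5,3.6,0,0,0,0,0, -2.5,3.6,0,0,0,0,0, -2.5,3.6,0,0,0,0,0, -2.5,3.6,0,0,0,0,0, -2.5,3.6,0,0,0,0,0, -2.5,3.6,0,0,0,0,0, -1.3,1.8,0,0,0,0,0, -1.3,1.8,0,0,0,0,0, 0,0,0,0,0,0,0,0,0,0,0,0,0,0]' 20
python3 - <<'E'
from h import *
im,d,K,D,W=cam("wrist"); save("w1",im); P=cloud(d,K,D,W)
print(ctrl.camera_params("wrist")["mount"])
for l in("piston_nose","flange_face"):
    for r in ctrl.place_of("wrist",l)[:2]: print(l,r)
F=P.reshape(-1,3); F=F[np.isfinite(F[:,0])]
m=(np.hypot(F[:,0]-.5417,F[:,1]-.0607)<.03)&(F[:,2]>.195)&(F[:,2]<.23); q=F[m]
print(len(q)); 
if len(q): print(np.median(q,0),q.min(0),q.max(0),(q.min(0)+q.max(0))/2)
E
```

```text
time_s: 3.32
ee_pos: [0.5378, 0.0641, 0.3256]
eef_rot: [3.141, -0.0, 1.313]
force: [-0.7, 1.0, 0.6]
grip_width: 0.0003
[[ 9.99998212e-01  1.66222763e-03 -9.01684729e-04  4.62139610e-05]
 [-1.40817069e-03  9.72803946e-01  2.31625773e-01 -6.70251498e-02]
 [ 1.26217722e-03 -2.31624090e-01  9.72804548e-01 -1.79271316e-01]
 [ 0.00000000e+00  0.00000000e+00  0.00000000e+00  1.00000000e+00]]
piston_nose {'centre': [380.8, 23.0], 'score': 0.71}
piston_nose {'centre': [313.5, 249.4], 'score': 0.68}
flange_face {'centre': [316.5, 236.3], 'score': 0.85}
644
[0.5416777  0.06167094 0.21310901] [0.53138505 0.04961744 0.19513234] [0.55455735 0.0732932  0.21522506] [0.5429712  0.06145532 0.2051787 ]
```

View pics/w1.png

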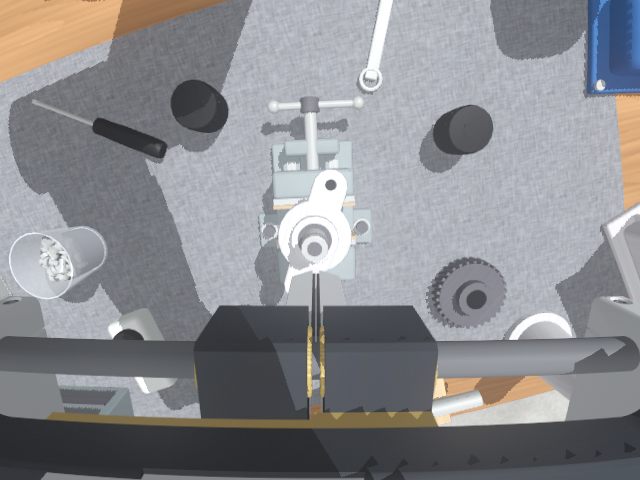

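The wrist view has the nose at px (313,249), at about (0.542, 0.0615), top near 0.213. I'll centre over it, go down and begin the slow press.

```bash
python3 -m inch '[-0.15,0.45,2,0,0,0,0, 0,0,3,0,0,0,0, 0,0,3,0,0,0,0, 0,0,1.6,0,0,0,0, 0,0,0.6,0,0,0,0, 0,0,0.3,0,0,0,0, 0,0,0,0,0,0,0]'; python3 -m inch '[0,0,0.1,0,0,0,0, 0,0,0.15,0,0,0,0, 0,0,0.15,0,0,0,0, 0,0,0.15,0,0,0,0, 0,0,0.15,0,0,0,0]'
```

```text
time_s: 4.35
ee_pos: [0.5423, 0.0608, 0.221]
eef_rot: [3.141, -0.0, 1.312]
force: [0.1, -0.0, -0.1]
grip_width: 0.0004
time_s: 4.97
ee_pos: [0.5421, 0.0607, 0.2134]
eef_rot: [3.142, 0.0, 1.312]
force: [-1.0, 0.0, 5.1]
grip_width: 0.0003
```

```bash
python3 -m inch '[0,0,0.175,0,0,0,0, 0,0,0.175,0,0,0,0, 0,0,0.175,0,0,0,0, 0,0,0.175,0,0,0,0, 0,0,0.175,0,0,0,0, 0,0,0.175,0,0,0,0, 0,0,0.175,0,0,0,0, 0,0,0.175,0,0,0,0, 0,0,0.175,0,0,0,0, 0,0,0.175,0,0,0,0, 0,0,0.175,0,0,0,0, 0,0,0.175,0,0,0,0, 0,0,0.175,0,0,0,0, 0,0,0.175,0,0,0,0]'; python3 -m inch '[0,0,0.1,0,0,0,0, 0,0,0.1,0,0,0,0]';python3 -m inch '[0,0,0.1,0,0,0,0,0,0,0,0,0,0,0]'
```

```text
time_s: 6.72
ee_pos: [0.5422, 0.0608, 0.1901]
eef_rot: [3.141, -0.0, 1.312]
force: [-5.5, -0.1, 12.3]
grip_width: 0.0008
time_s: 6.98
ee_pos: [0.5422, 0.0608, 0.1882]
eef_rot: [3.14, -0.0, 1.312]
force: [-5.4, -0.5, 12.8]
grip_width: 0.0007
time_s: 7.22
ee_pos: [0.5422, 0.0608, 0.1871]
eef_rot: [3.14, -0.0, 1.312]
force: [-5.2, 0.0, 12.3]
grip_width: 0.0003
```

```bash
python3 -m inch '[0,0,0.1,0,0,0,0,0,0,0,0,0,0,0]';python3 -m inch '[0,0,0.05,0,0,0,0,0,0,0,0,0,0,0]'
```

```text
time_s: 7.48
ee_pos: [0.5422, 0.0608, 0.1862]
eef_rot: [3.14, -0.0, 1.312]
force: [-5.1, -1.3, 12.7]
grip_width: 0.0006
time_s: 7.72
ee_pos: [0.5422, 0.0608, 0.1857]
eef_rot: [3.14, -0.0, 1.312]
force: [-5.4, -0.7, 13.3]
grip_width: 0.0006
```

```bash
python3 -m inch '[0,0,0.05,0,0,0,0,0,0,0,0,0,0,0]';python3 -m inch '[0,0,0.05,0,0,0,0,0,0,0,0,0,0,0]'
```

```text
time_s: 7.98
ee_pos: [0.5422, 0.0608, 0.1854]
eef_rot: [3.14, -0.0, 1.312]
force: [-5.8, -0.9, 14.3]
grip_width: 0.0003
time_s: 8.22
ee_pos: [0.5423, 0.0608, 0.1854]
eef_rot: [3.14, -0.0, 1.312]
force: [-8.8, -1.5, 18.1]
grip_width: 0.0004
```

It is on the stop: z stays at 0.1854 while the force rises to 18 N. I'll hold for 2.25 s, then let it out slowly.

```bash
python3 -m inch '[0,0,0,0,0,0,0,0,0,0,0,0,0,0,0,0,0,0,0,0,0,0,0,0,0,0,0,0,0,0,0,0,0,0,0,0,0,0,0,0,0,0,0,0,0,0,0,0,0,0,0,0,0,0,0,0,0,0,0,0,0,0,0,0,0,0,0,0,0,0,0,0,0,0,0,0,0,0,0,0,0,0,0,0,0,0,0,0,0,0,0,0,0,0,0,0,0,0,0,0,0,0,0,0,0,0,0,0,0,0,0,0,0,0,0,0,0,0,0,0,0,0,0,0,0,0]'; python3 -m inch '[0,0,-0.1,0,0,0,0, 0,0,-0.175,0,0,0,0, 0,0,-0.175,0,0,0,0, 0,0,-0.175,0,0,0,0, 0,0,-0.175,0,0,0,0, 0,0,-0.175,0,0,0,0, 0,0,-0.175,0,0,0,0, 0,0,-0.175,0,0,0,0, 0,0,-0.175,0,0,0,0, 0,0,-0.175,0,0,0,0, 0,0,-0.175,0,0,0,0, 0,0,-0.175,0,0,0,0, 0,0,-0.175,0,0,0,0, 0,0,-0.175,0,0,0,0, 0,0,-0.175,0,0,0,0, 0,0,-0.175,0,0,0,0, 0,0,-0.175,0,0,0,0, 0,0,-0.175,0,0,0,0]';python3 -m inch '[0,0,-0.1,0,0,0,0,0,0,-0.1,0,0,0,0,0,0,-0.1,0,0,0,0,0,0,0,0,0,0,0,0,0,0,0,0,0,0]'
```

```text
time_s: 10.48
ee_pos: [0.5423, 0.0608, 0.1853]
eef_rot: [3.14, -0.0, 1.312]
force: [-7.9, -1.5, 18.1]
grip_width: 0.0004
time_s: 12.72
ee_pos: [0.5421, 0.0608, 0.2143]
eef_rot: [3.141, -0.0, 1.312]
force: [-1.0, 0.3, 0.3]
grip_width: 0.0003
time_s: 13.35
ee_pos: [0.5421, 0.0608, 0.2171]
eef_rot: [-3.141, 0.0, 1.312]
force: [-0.1, -0.9, -0.3]
grip_width: 0.0005
```

```bash
python3 -m inch '[0,0,-3,0,0,0,0, 0,0,-4,0,0,0,1, 2.5,-1.5,0,0,0,0,1, 3.5,-2,0,0,0,0,1, 3.5,-2,0,0,0,0,1, 3.5,-2,2,0,0,0,1, 3,-1.8,3,0,0,0,1, 2,-1.2,2,0,0,0,1, 1.4,-0.9,1,0,0,0,1, 0,0,0,0,0,0,1,0,0,0,0,0,0,1]' 
cat > capfind.py <<'E'
from h import *
def circ(F,c,z0,z1,r=.045):
    m=(np.hypot(F[:,0]-c[0],F[:,1]-c[1])<r)&(F[:,2]>z0)&(F[:,2]<z1); q=F[m]
    (x,y),R=cv2.minEnclosingCircle((q[:,:2]*1000).astype(np.float32))
    print(len(q),'med',np.median(q,0).round(4),'mec',round(x,1),round(y,1),round(R,1),'lo',np.percentile(q,1,0).round(4),'hi',np.percentile(q,99,0).round(4))
E
python3 - <<'E'
from capfind import *
im,d,K,D,W=cam("wrist"); save("w2",im); P=cloud(d,K,D,W).reshape(-1,3); P=P[np.isfinite(P[:,0])]
circ(P,(.482,.278),.052,.07)
E
```

```text
time_s: 14.72
ee_pos: [0.4821, 0.277, 0.2081]
eef_rot: [3.141, -0.001, 1.312]
force: [0.1, 0.9, 0.7]
grip_width: 0.0933
2869 med [0.4808 0.2794 0.058 ] mec 482.2 279.0 30.0 lo [0.454  0.2518 0.0542] hi [0.509  0.3067 0.0598]
```

View pics/w2.png

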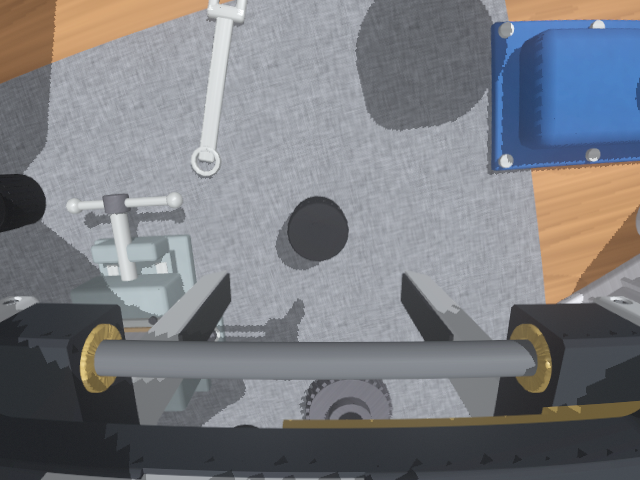

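The cap is centred under the open gripper at px (318,229), at about (0.482, 0.279), with its top at 0.058. I'll go down and grip it near the top.

```bash
python3 -m inch '[0.2,-0.08,3,0,0,0,1, 0,0,4,0,0,0,1, 0,0,4,0,0,0,1, 0,0,4,0,0,0,1, 0,0,2,0,0,0,1, 0,0,1,0,0,0,1, 0,0,0,0,0,0,1, 0,0,0,0,0,0,0.5, 0,0,0,0,0,0,0.4, 0,0,0,0,0,0,0.4, 0,0,0,0,0,0,0.4, 0,0,0,0,0,0,0.4]' 15
```

```text
time_s: 16.27
ee_pos: [0.4814, 0.2797, 0.0274]
eef_rot: [3.141, -0.0, 1.312]
force: [-0.3, -0.9, 2.5]
grip_width: 0.0583
```

```bash
python3 -m inch '[0,0,-1,0,0,0,0.4, 0,0,-3,0,0,0,0.4, 0,0,-5,0,0,0,0.4, 0,0,-5,0,0,0,0.4, 0,0,-5,0,0,0,0.4, 0,0,-4,0,0,0,0.4, 0,0,-2,0,0,0,0.4, -1.8,1,-0.5,0,0,0,0.4, -3,1.8,0,0,0,0,0.4, -3.5,2,0,0,0,0,0.4, -3.5,2,0,0,0,0,0.4, -3.5,2,0,0,0,0,0.4, -2.5,1.6,0,0,0,0,0.4, -1.4,0.8,0,0,0,0,0.4, -0.4,0.25,0,0,0,0,0.4, 0,0,0,0,0,0,0.4,0,0,0,0,0,0,0.4]' 
python3 - <<'E'
from capfind import *
o=ctrl.get_obs();print(o["ee_pos"],o["grip_width"],o["force"])
for n in("wrist","top","side"):
    im,d,K,D,W=cam(n); save("c_"+n,im); P=cloud(d,K,D,W).reshape(-1,3); P=P[np.isfinite(P[:,0])]
    if n=="wrist":
        circ(P,(.542,.061),.298,.325,.033)
    if n=="side":
        cv2.imwrite("pics/side_c.png",cv2.resize(im[60:300,180:460,::-1],None,fx=2.5,fy=2.5))
E
```

```text
time_s: 18.4
ee_pos: [0.5416, 0.0616, 0.2822]
eef_rot: [-3.142, -0.0, 1.313]
force: [-0.7, 0.4, -0.9]
grip_width: 0.0589
[0.5416288  0.06162117 0.2821958 ] 0.05885644957232455 [-0.67409285  0.42084869 -0.85872991]
11240 med [0.5355 0.0637 0.3128] mec 538.5 61.9 32.1 lo [0.5133 0.0328 0.3002] hi [0.5597 0.0921 0.3224]
```

View pics/side_c.png

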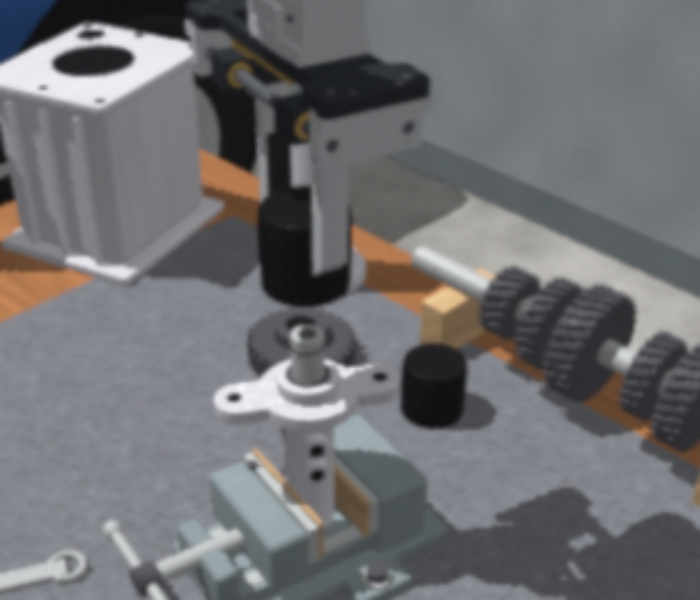

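View pics/c_wrist.png

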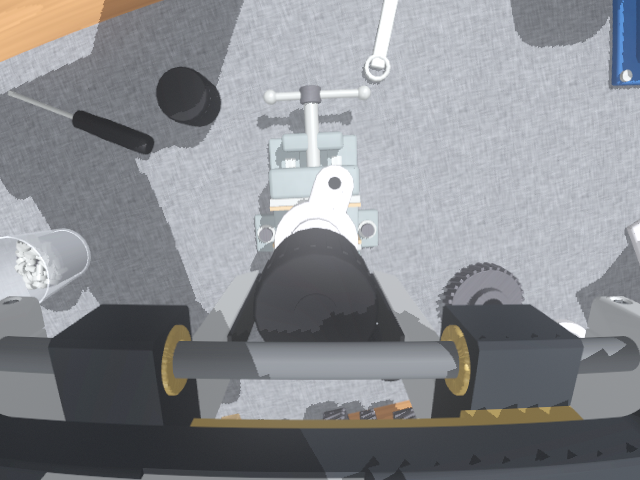

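The cap hangs upright and centred in the jaws above the nose: rim near (305,285) in the crop, nose at (308,330). I'll fit the cap's wall circle and the nose/spigot axis in the saved-style depth data to trim the offset.

```bash
python3 - <<'E'
from capfind import *
from scipy.optimize import least_squares
def fit(q,R,g):
    s=least_squares(lambda p:np.hypot(q[:,0]-p[0],q[:,1]-p[1])-R,g,loss='soft_l1',f_scale=.001); return s.x.round(4),np.abs(s.fun).mean().round(4)
for n in("wrist","side","top"):
    im,d,K,D,W=cam(n); P=cloud(d,K,D,W); C=im.max(2).reshape(-1); P=P.reshape(-1,3)
    r=np.hypot(P[:,0]-.5416,P[:,1]-.0616)
    m=(r<.04)&(r>.024)&(P[:,2]>.262)&(P[:,2]<.306)&(C<70); q=P[m]
    if len(q)>50: print(n,'capwall',len(q),fit(q,.03,(.5416,.0616)),'zmin',np.percentile(P[(r<.04)&(C<70)&(P[:,2]>.24)][:,2],1))
    m=(r<.018)&(P[:,2]>.183)&(P[:,2]<.208); q=P[m]
    if len(q)>30: print(n,'nosewall',len(q),fit(q,.012,(.5416,.0616)))
    m=(r<.02)&(P[:,2]>.205)&(P[:,2]<.225); print('nosetop',m.sum(), np.median(P[m],0) if m.sum() else '')
    m=(r>.026)&(r<.035)&(P[:,2]>.155)&(P[:,2]<.175); print('flange',m.sum(), np.median(P[m][:,2]) if m.sum() else '')
E
```

```text
nosetop 0 
flange 1200 0.16615286533728363
side capwall 655 (array([0.5428, 0.0614]), np.float64(0.0007)) zmin 0.25783235315573866
side nosewall 156 (array([0.5437, 0.0617]), np.float64(0.0006))
nosetop 139 [0.53973106 0.05794875 0.21295897]
flange 295 0.16631366590682922
nosetop 0 
flange 113 0.1650370660178575
```

The side camera puts the nose 1 mm further in x than the cap. I'll trim that, lower, and feel for the flange.

```bash
python3 -m inch '[0.05,0.08,0.5,0,0,0,0.4, 0,0,1,0,0,0,0.4, 0,0,1,0,0,0,0.4, 0,0,1,0,0,0,0.4, 0,0,1,0,0,0,0.4, 0,0,1,0,0,0,0.4, 0,0,1,0,0,0,0.4, 0,0,0.5,0,0,0,0.4, 0,0,0,0,0,0,0.4]'; python3 -m inch '[0,0,0.2,0,0,0,0.4, 0,0,0.2,0,0,0,0.4, 0,0,0.2,0,0,0,0.4, 0,0,0.2,0,0,0,0.4, 0,0,0.2,0,0,0,0.4, 0,0,0.2,0,0,0,0.4, 0,0,0,0,0,0,0.4]'
```

```text
time_s: 19.82
ee_pos: [0.5427, 0.0611, 0.2119]
eef_rot: [-3.141, 0.0, 1.312]
force: [-0.4, -0.1, -0.7]
grip_width: 0.0588
time_s: 20.7
ee_pos: [0.5427, 0.0611, 0.2]
eef_rot: [-3.141, 0.0, 1.312]
force: [-0.4, -0.0, -0.9]
grip_width: 0.0587
```

```bash
python3 -m inch '[0,0,0.2,0,0,0,0.4, 0,0,0.15,0,0,0,0.4, 0,0,0.1,0,0,0,0.4, 0,0,0,0,0,0,0.4]'; python3 -m inch '[0,0,0.1,0,0,0,0.4, 0,0,0,0,0,0,0.4]'; python3 -m inch '[0,0,0.05,0,0,0,0.4, 0,0,0,0,0,0,0.4]'
```

```text
time_s: 21.2
ee_pos: [0.5427, 0.0611, 0.1956]
eef_rot: [-3.142, 0.0, 1.312]
force: [0.1, 0.5, -0.4]
grip_width: 0.0591
time_s: 21.45
ee_pos: [0.5427, 0.0611, 0.1946]
eef_rot: [-3.142, 0.0, 1.312]
force: [0.4, 0.4, 0.5]
grip_width: 0.0586
time_s: 21.7
ee_pos: [0.5427, 0.0611, 0.1942]
eef_rot: [-3.142, 0.0, 1.312]
force: [-0.1, -0.8, -1.0]
grip_width: 0.0587
```

```bash
python3 -m inch '[0,0,0.05,0,0,0,0.4, 0,0,0,0,0,0,0.4]'; python3 -m inch '[0,0,0.05,0,0,0,0.4, 0,0,0,0,0,0,0.4]'
```

```text
time_s: 21.95
ee_pos: [0.5427, 0.0611, 0.1937]
eef_rot: [3.142, 0.0, 1.312]
force: [-0.6, 0.3, -1.2]
grip_width: 0.0589
time_s: 22.2
ee_pos: [0.5427, 0.0611, 0.1936]
eef_rot: [3.141, -0.0, 1.312]
force: [-2.1, -0.5, 5.4]
grip_width: 0.0585
```

The rim met the flange at z = 0.1936, as predicted (0.1937). I'll release, rise and check.

```bash
python3 -m inch '[0,0,0,0,0,0,0.7, 0,0,0,0,0,0,0.8, 0,0,0,0,0,0,0.9, 0,0,0,0,0,0,0.9, 0,0,-1,0,0,0,0.9, 0,0,-3,0,0,0,0.9, 0,0,-5,0,0,0,0.9, 0,-2,-5,0,0,0,0.9, 2,-4,0,0,0,0,0.9, 4,-4,0,0,0,0,0.9, 4,-3,0,0,0,0,0.9, 3,-1,0,0,0,0,0.9, 0,0,0,0,0,0,0.9,0,0,0,0,0,0,0.9]'
python3 - <<'E'
from capfind import *
from scipy.optimize import least_squares
for n in("side","top"):
    im,d,K,D,W=cam(n); P=cloud(d,K,D,W).reshape(-1,3); C=im.max(2).reshape(-1)
    if n=="side": cv2.imwrite("pics/side_f.png",cv2.resize(im[60:300,180:460,::-1],None,fx=2.5,fy=2.5))
    r=np.hypot(P[:,0]-.543,P[:,1]-.061)
    q=P[(r<.04)&(r>.024)&(P[:,2]>.172)&(P[:,2]<.215)&(C<70)]
    if len(q)>50:
        s=least_squares(lambda p:np.hypot(q[:,0]-p[0],q[:,1]-p[1])-.03,(.543,.061),loss='soft_l1',f_scale=.001); print(n,len(q),s.x)
    q=P[(r<.025)&(P[:,2]>.2)&(P[:,2]<.25)]; A=np.c_[q[:,:2]-q[:,:2].mean(0),np.ones(len(q))]
    print('top plane slope,z',np.linalg.lstsq(A,q[:,2],rcond=None)[0])
E
```

```text
time_s: 23.95
ee_pos: [0.4407, 0.2221, 0.3335]
eef_rot: [3.141, 0.0, 1.312]
force: [0.5, 0.3, -0.2]
grip_width: 0.0844
side 659 [0.54383861 0.06102509]
top plane slope,z [0.00419557 0.00066436 0.22471554]
top plane slope,z [-3.61648533e-03  3.75288517e-05  2.23347084e-01]
```

View pics/side_f.png

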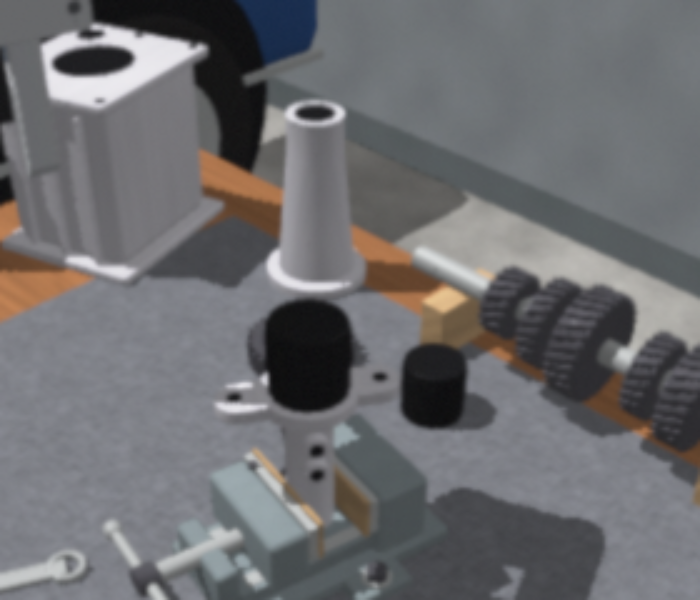

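The cap sits squarely on the flange, at crop px (308,355). Its top is level at 0.224, which is the flange's 0.166 plus the cap's 58 mm. Its axis is within 1 mm of the nose axis, and the gripper is clear.

```bash
python3 -c "
from station import ctrl
print(ctrl.hand_in())"
```

```text
the job is handed in; nothing more can be done
None
```

I pressed the piston home, let it back out, put the leftmost cap over it and handed the job in at about 24 s of the 64 s allowed. The hand-in reports no verdict, so what follows rests on my own checks.

- **Piston press:** I pressed it down at about 14 mm/s, with a slower finish. At the stop the height stayed at 0.1854 m while the force rose to 18 N. I held it there for 2.25 s.
- **Piston return:** I let it out over about 2.3 s under the closed fingers. The force had dropped to zero by z = 0.214 m, where the piston is fully out.
- **Cap:** I lowered it until its rim met the flange at tool height 0.1936 m, against 0.1937 m predicted, then released it.
- **Last checks:** The side camera puts the cap's axis about 1 mm from the nose axis. The cap's top is level to within about 0.004 rad, at a height of 0.223–0.225 m against 0.224 m expected. The gripper was about 0.2 m clear.
- **Gaps in the checks:** No check failed or disagreed beyond 1–2 mm of camera noise. I did not re-measure the bystanders, but the arm was never near them. Under the cap the piston cannot be seen, so its final position is inferred from the return and from the cap sitting level.

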